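Put the lids back on the washed pantry jars

ROBOT

A 7-joint arm with a two-finger parallel gripper is mounted at the origin on the work surface; the furniture and walls round the work are solid. World frame = base frame: x ahead of the robot, y to its left, z up, the work surface at z = 0. Lengths are in m, angles in rad, forces in N, time in s.
With the tool pointing down it reaches from about 0.425 to 0.925 m from the base axis. Payload 6.8 kg.
Tool frame: the origin (TCP) lies midway between the tips of the shut fingers; the grasp point (between the pads) lies 19 mm behind it; z points along the fingers, y is the line along which they close (so a half turn about z gives the same grasp; the last joint's range is limited). The gripper opens to 88 mm and grips with 3 to 60 N. Pads are 20 mm wide; open, the fingers measure 115 mm over their backs; the gripper's body (75 mm by 178 mm) begins 61 mm behind the grasp point.
Start: joints at [-1.407, 0.477, 0.022, 1.555, -0.011, 1.109, -0.083], TCP at [0.181, 0.65, 0.223] pointing down, gripper open.
Joint ranges: [-2.96, 2.96], [-0.34, 2.1], [-1.41, 1.46], [0.24, 2.44], [-1.37, 4.51], [0.17, 1.92], [-2.96, 2.96]. Speed limits (rad/s): [2.39, 2.39, 3.14, 3.14, 3.14, 3.14, 3.14].

INTERFACE

Orientations are given as [roll, pitch, yaw] about the fixed x, y, z axes, in that order (R = Rz(yaw) Ry(pitch) Rx(roll)).
In Python, from plant import telemetry, snapshot, job gives the robot as it stands. The module is installed in compiled form; this text tells all that it offers.
- The arm moves only by the tool jog_arm, never from a script. Its argument "plan" is a list of rows, each a list of 3 entries, a list of its own where there are three numbers: the shift along the world's x, y, z in m, then the turn, a rotation vector about the world's x, y, z in degrees, then the closure, from 0 (fully open) to 1 (shut). In form: [[[dx, dy, dz], [wx, wy, wz], fingers], ...]. A call has 1 to 12 rows; each row is the pose to reach, as a shift and turn from the pose commanded when the call began; what a row does not reach only later rows make up. A row lasts 1/8 s, in which the tool goes at most 62.5 mm and 10.7 degrees, less where a joint would pass 70% of its speed; a pose out of reach is approached as far as the arm can. A call with a gripper value outside its range is refused whole. The fingers move at their own pace and stop on an object; "squeeze" is the grip in N (left out, the last holds). Time passes only in rows, so rows that repeat a pose let the fingers close. It gives the time, the measured TCP pose, the force, the opening and the grip force at its end, in the units of the state.
- telemetry.sense(): the state, without advancing time (a new reading comes with each control period).
- snapshot(name): name is "side" or "top"; returns a dict with "image" (400x640x3 uint8, blue, green, red), "z_map" (400x640 float32, m along the optical axis (not along the pixel's ray), 0 where there is no reading), "K" (3x3 intrinsics, pixels), "rvec" (rotation vector, rad) and "tvec" (3), from world to camera coordinates, as OpenCV has them. Camera axes: x right, y down, z forward; pixel columns grow to the right and rows downward; lengths in m; the calibration is good to about 2 mm. A picture is of the moment at which its call begins.
- job.close_job(): hands the job in; it is judged then, once.
The state is a dict: "t": time; "joint_pos": joint angles; "joint_vel": joint speeds; "joint_efforts": joint torques, N m; "position": TCP position; "tcp_rot": TCP orientation; "wrist_force": force on the tool from outside, world axes, zero at the start; "torque": the same for the moment, N m; "finger_gap": opening from 0.0 (shut) to 1.0 (fully open); "finger_force": force on a finger pad.
Only numpy, scipy, OpenCV 4.12 (cv2) and the standard library are available. Lean on these libraries where they do the work, as an engineer would, in place of code of your own. Each camera call takes 0.05 s, during which the arm holds its last target. There are 200 camera calls.

TASK

The four stoneware pantry jars and their wooden lids are washed and dry: put each lid back on the jar it was made for, knob up, its plug inside the mouth and its disc lying flat all round on the rim. Set the lids down, do not drop them on; leave the jars standing where they are, and do not push the tea light about.

Things in the scene. Friction and masses are not known exactly. Their poses are not given: they have to be found in the camera images.
- big_round_lid_center (a point): Dark wood big round lid, disc 94 mm across, plug 66 mm across; any turn about the vertical fits. Loose, 0.06 to 0.14 kg, flat on the counter. 47 mm high, from below: 10 mm plug (lower 7 mm narrow by 4 mm a side), 9 mm disc, upright round knob 24 mm across, 28 mm high, to grip. Point: mid-lid, half-way up: 23.5 mm over its foot, 13.5 over the disc's underside, 4.5 over the disc's top. z up.
- big_round_jar_mouth (a point): Open off-white stoneware big round jar, 88 mm across, 72 mm high, mouth 76 mm across; walls and floor 6 mm thick. Loose, 0.27 to 0.65 kg, upright. The point is the centre of the mouth, level with the rim; z up. With its lid fully on, the lid's point is 13.5 mm above this one; the plug has 5 mm of play a side.
- small_round_lid_center (a point): Dark wood small round lid, disc 70 mm across, plug 42 mm across; any turn about the vertical fits. Loose, 0.06 to 0.14 kg, flat on the counter. 47 mm high, from below: 10 mm plug (lower 7 mm narrow by 4 mm a side), 9 mm disc, upright round knob 24 mm across, 28 mm high, to grip. Point: mid-lid, half-way up: 23.5 mm over its foot, 13.5 over the disc's underside, 4.5 over the disc's top. z up.
- small_round_jar_mouth (a point): Open off-white stoneware small round jar, 64 mm across, 64 mm high, mouth 52 mm across; walls and floor 6 mm thick. Loose, 0.27 to 0.65 kg, upright. The point is the centre of the mouth, level with the rim; z up. With its lid fully on, the lid's point is 13.5 mm above this one; the plug has 5 mm of play a side.
- square_lid_center (a point): Dark wood square lid, disc 82 x 82 mm, plug 54 x 54 mm, sides along the point's x and y; fits at any quarter turn. Loose, 0.06 to 0.14 kg, flat on the counter. 47 mm high, from below: 10 mm plug (lower 7 mm narrow by 4 mm a side), 9 mm disc, upright round knob 24 mm across, 28 mm high, to grip. Point: mid-lid, half-way up: 23.5 mm over its foot, 13.5 over the disc's underside, 4.5 over the disc's top. z up.
- square_jar_mouth (a point): Open off-white stoneware square jar, 76 x 76 mm, 68 mm high, mouth 64 x 64 mm, sides along the point's x and y; walls and floor 6 mm thick. Loose, 0.27 to 0.65 kg, upright. The point is the centre of the mouth, level with the rim; z up. With its lid fully on, the lid's point is 13.5 mm above this one; the plug has 5 mm of play a side.
- oblong_lid_center (a point): Dark wood oblong lid, disc 110 mm (along the point's x) by 66 mm (along y), plug 82 x 38 mm; fits two ways round, half a turn apart. Loose, 0.06 to 0.14 kg, flat on the counter. 47 mm high, from below: 10 mm plug (lower 7 mm narrow by 4 mm a side), 9 mm disc, upright round knob 24 mm across, 28 mm high, to grip. Point: mid-lid, half-way up: 23.5 mm over its foot, 13.5 over the disc's underside, 4.5 over the disc's top. z up.
- oblong_jar_mouth (a point): Open off-white stoneware oblong jar, 104 mm (along the point's x) by 60 mm (along y), 58 mm high, mouth 92 x 48 mm; walls and floor 6 mm thick. Loose, 0.27 to 0.65 kg, upright. The point is the centre of the mouth, level with the rim; z up. With its lid fully on, the lid's point is 13.5 mm above this one; the plug has 5 mm of play a side.
- tealight_center (a point): Tea light, a red candle in a metal cup, 38 mm across, 15 mm high, a loose bystander standing among the jars and lids. The point is in its middle, half-way up. (Round it all: the back wall is at x = 0.64 m, with a socket plate and a frame on it out to x = 0.61; the right wall is at y = -0.48; the cabinet top on the left, from y = 0.2, is 80 mm high and holds a cup, a glass and a canister.)
Mind the look-alikes: they are no part of the job. What is shaped like the part that bears small_round_jar_mouth but blue is not meant.

How it is judged:
At the end, for the whole second after the job is handed in: Each of the four lids sits on its own jar: centred within 10 mm, disc down on the rim (lid point 9 to 17 mm above the rim), level within 0.06 rad; every jar upright within 0.06 rad and within 40 mm of where it stood; lids and jars at rest (horizontal distance between big_round_lid_center and big_round_jar_mouth below 0.01 m and z of big_round_lid_center in the frame of big_round_jar_mouth between 0.009 and 0.017 m and angle between each of big_round_lid_center, big_round_jar_mouth, small_round_lid_center, small_round_jar_mouth, square_lid_center, square_jar_mouth, oblong_lid_center, oblong_jar_mouth's own z axis and vertical below 0.06 rad and distance of each of big_round_jar_mouth, small_round_jar_mouth, square_jar_mouth, oblong_jar_mouth from where it was at the start of the episode below 0.04 m and linear speed of each of big_round_lid, big_round_jar, small_round_lid, small_round_jar, square_lid, square_jar, oblong_lid, oblong_jar below 0.02 m/s and horizontal distance between small_round_lid_center and small_round_jar_mouth below 0.01 m and z of small_round_lid_center in the frame of small_round_jar_mouth between 0.009 and 0.017 m and horizontal distance between square_lid_center and square_jar_mouth below 0.01 m and z of square_lid_center in the frame of square_jar_mouth between 0.009 and 0.017 m and horizontal distance between oblong_lid_center and oblong_jar_mouth below 0.01 m and z of oblong_lid_center in the frame of oblong_jar_mouth between 0.009 and 0.017 m); the robot touches nothing.
It fails at once if a lid is dropped onto its jar (moving faster than 0.6 m/s within 30 mm above its seat) ((horizontal distance between big_round_lid_center and big_round_jar_mouth below 0.03 m and z of big_round_lid_center in the frame of big_round_jar_mouth below 0.045 m and linear speed of big_round_lid above 0.6 m/s) or (horizontal distance between small_round_lid_center and small_round_jar_mouth below 0.03 m and z of small_round_lid_center in the frame of small_round_jar_mouth below 0.045 m and linear speed of small_round_lid above 0.6 m/s) or (horizontal distance between square_lid_center and square_jar_mouth below 0.03 m and z of square_lid_center in the frame of square_jar_mouth below 0.045 m and linear speed of square_lid above 0.6 m/s) or (horizontal distance between oblong_lid_center and oblong_jar_mouth below 0.03 m and z of oblong_lid_center in the frame of oblong_jar_mouth below 0.045 m and linear speed of oblong_lid above 0.6 m/s)).
It fails at once if a jar is tipped by more than 0.4 rad (angle between any of big_round_jar_mouth, small_round_jar_mouth, square_jar_mouth, oblong_jar_mouth's own z axis and vertical above 0.4 rad).
It fails at once if the tea light is shifted by more than 30 mm (distance of tealight_center from where it was at the start of the episode above 0.03 m).
It also fails if it takes over 112 s, if anything falls off the work surface, if the arm or the gripper's body presses on something with over 40 N, if the wrist force passes 120 N, or if a joint passes its speed limit or range.

## Working session

There is one attempt and no reset: what is moved stays moved. The work goes in short steps, Python scripts to look and compute and a tool call to move; the robot and the scene stay as the last step left them, time stands still between calls to the robot, and variables do not carry over. Pictures are saved under pics/ and viewed, at most 14 in all, crops included, and the job is handed in when it is done.

Besides the shell and the picture viewer there is one more tool, called after "Call:" as a command line: name --argument value ..., lists and objects as JSON in quotes. jog_arm: Moves the arm, as the interface text tells. Its arguments: {"type":"object","properties":{"plan":{"type":"array"},"squeeze":{"type":"number"}},"required":["plan"]}

```bash
mkdir -p pics
cat > h.py <<'E'
import numpy as np, cv2
from plant import telemetry, snapshot, job
def snap(n):
    s=snapshot(n); R=cv2.Rodrigues(np.array(s['rvec'],float))[0]; t=np.array(s['tvec'],float).ravel()
    return s,R,t,np.array(s['K'])
def cloud(s,R,t,K):
    z=s['z_map']; v,u=np.mgrid[:z.shape[0],:z.shape[1]]
    P=np.stack([(u-K[0,2])/K[0,0]*z,(v-K[1,2])/K[1,1]*z,z],-1)
    W=(P-t)@R; W[z==0]=np.nan; return W
E
python3 - <<'E'
from h import *
print(telemetry.sense())
for n in('top','side'):
    s,R,t,K=snap(n); cv2.imwrite(f'pics/{n}0.png',s['image']); np.savez(n+'0.npz',W=cloud(s,R,t,K),im=s['image'])
    print(n,K.tolist(),(-R.T@t),R[2], np.mean(s['z_map']==0))
E
```

```text
{'t': 0.0, 'joint_pos': array([-1.40710863,  0.47777758,  0.02232397,  1.55643958, -0.01152227,
        1.10930749, -0.08313262]), 'joint_vel': array([-6.14362860e-04,  3.71764814e-05, -6.14802707e-04, -9.41782597e-04,
       -2.01915940e-03, -1.93168317e-03, -1.00989454e-03]), 'joint_efforts': array([ 1.93380683e-04, -5.82853568e+01,  1.53496116e+00, -2.72608942e+01,
       -5.41998202e-02,  1.71001739e-02,  1.60352220e-04]), 'position': array([0.18104329, 0.64964054, 0.22170153]), 'tcp_rot': array([-3.13979133e+00,  1.06364970e-04,  2.86979823e+00]), 'wrist_force': array([-0.31101442,  0.42383748, -0.3421599 ]), 'torque': array([0.00459211, 0.00811954, 0.02179123]), 'finger_force': 0.0, 'finger_gap': 0.9983622720435412}
top [[361.0614789304682, 0.0, 323.8475375220176], [0.0, 361.0614789304682, 204.1990026855445], [0.0, 0.0, 1.0]] [ 0.31966433 -0.11682864  1.01596793] [ 0.13188044 -0.0273196  -0.99088909] 0.00383984375
side [[416.76835981681944, 0.0, 323.94089051755685], [0.0, 416.76835981681944, 195.38041478071779], [0.0, 0.0, 1.0]] [0.61576094 0.41043736 0.69833139] [-0.21919151 -0.63287457 -0.74257987] 0.15606640625
```

View pics/top0.png

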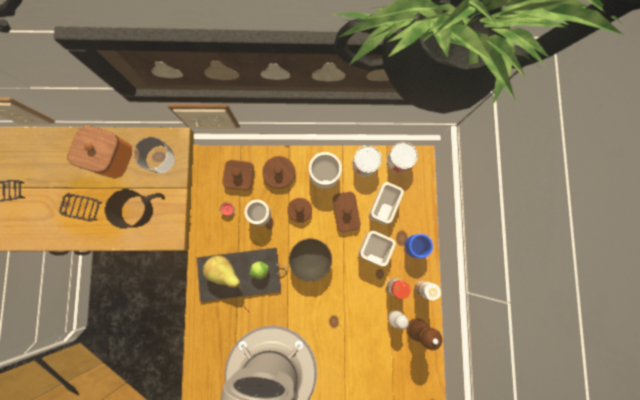

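View pics/side0.png

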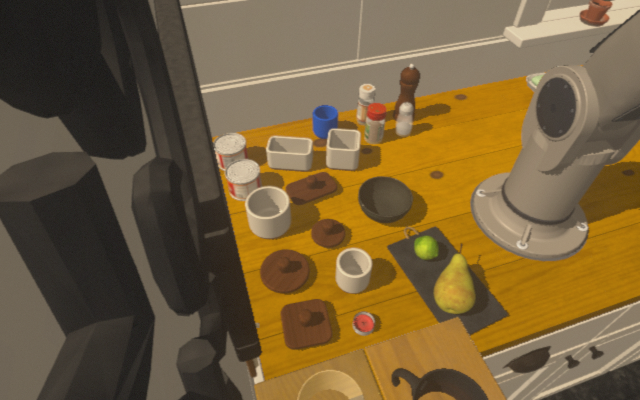

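Candidates, top view: the small round jar is the white cup at (258,212). The blue one at (419,245) is a look-alike, and the white cans at (367,160) and (403,156) are closed. The other jars are big round (325,170), oblong (387,202) and square (377,249). Lids are square (238,177), big round (279,173), small round (300,211) and oblong (346,213). The wooden box at (92,150) on the cabinet is not one of them. The tea light is at (227,210).

```bash
cat > meas.py <<'E'
from h import *
D={n:np.load(n+'0.npz') for n in('top','side')}
im=D['top']['im']; cv2.imwrite('pics/crop0.png',cv2.resize(im[135:275,205:445],None,fx=3.3,fy=3.3,interpolation=cv2.INTER_CUBIC))
def rect(P):
    (c,s,a)=cv2.minAreaRect((P[:,:2]*1000).astype(np.float32)); return np.round(c,1),np.round(s,1),round(a,1)
for nm,(u,v),h in [('bigjar',(325,170),.072),('smalljar',(258,212),.064),('sqjar',(377,249),.068),('objar',(387,202),.058)]:
    W=D['top']['W']; c=np.nanmedian(W[v-6:v+7,u-6:u+7].reshape(-1,3),0)[:2]
    for n in D:
        Q=D[n]['W'].reshape(-1,3); P=Q[(abs(Q[:,2]-h)<.006)&(np.hypot(*(Q[:,:2]-c).T)<.075)]
        print(nm,n,len(P),*rect(P),np.round(np.median(P[:,2]),4))
for nm,(u,v) in [('biglid',(279,173)),('smalllid',(300,211)),('sqlid',(238,177)),('oblid',(346,213))]:
    W=D['top']['W']; c=W[v,u,:2]
    for n in D:
        Q=D[n]['W'].reshape(-1,3); r=np.hypot(*(Q[:,:2]-c).T)
        P=Q[(abs(Q[:,2]-.047)<.005)&(r<.04)]; E=Q[(abs(Q[:,2]-.019)<.005)&(r<.072)]
        print(nm,n,'knob',len(P),*rect(P),np.round(np.median(P[:,2]),4),'disc',len(E),*rect(E))
W=D['top']['W']; print('tea',W[210,227]); print('bowl',np.nanmax(W[240:282,290:332,2]),'pear',np.nanmax(W[255:287,200:240,2]), 'cans',W[160,367],W[156,403],'blue',np.nanmax(W[236:256,408:432,2]))
E
python3 meas.py
```

```text
bigjar top 218 [ 542. -145.] [83.4 85.6] 89.0 0.0709
bigjar side 380 [ 545.2 -142.6] [86.  87.9] 3.8 0.0701
smalljar top 165 [426.2  35.6] [62.2 62.5] 63.4 0.0626
smalljar side 351 [428.4  38.7] [63.1 63.7] 7.2 0.0622
sqjar top 238 [ 329.  -282.9] [76.2 75.9] 65.9 0.0666
sqjar side 268 [ 325. -301.] [123.2  77.1] 69.9 0.066
objar top 245 [ 451.9 -312.8] [ 59.8 103.7] 66.1 0.0565
objar side 321 [ 454.9 -310.3] [ 63.4 104.1] 67.4 0.0558
biglid top knob 55 [544.2 -16.2] [19.9 21.8] 46.9 0.0454 disc 779 [544.  -15.6] [92.4 90.1] 1.1
biglid side knob 105 [546.7 -14. ] [21.7 22.6] 70.7 0.045 disc 1508 [545.9 -14.4] [94.1 91.1] 77.6
smalllid top knob 57 [436.1 -75. ] [21.8 19.1] 0.2 0.0457 disc 420 [436.5 -75.1] [67.2 66.8] 0.2
smalllid side knob 82 [439.8 -72.2] [18.3 22.3] 78.9 0.0452 disc 603 [439.  -73.4] [68.9 67.9] 34.8
sqlid top knob 51 [535.1  97.4] [22.  18.9] 2.7 0.0459 disc 757 [534.4  79.3] [119.   81.8] 84.0
sqlid side knob 131 [539.   99.3] [22.1 21.9] 40.0 0.0452 disc 1955 [536.3  80.5] [120.4  81.9] 83.5
oblid top knob 54 [ 431.8 -205. ] [19.6 19.4] 0.4 0.0459 disc 814 [ 435.3 -222.5] [109.7 100.2] 9.6
oblid side knob 66 [ 435.1 -203.4] [20.3 19.8] 72.5 0.0452 disc 949 [ 437.2 -221.4] [109.4 104.4] 8.3
tea [0.43803586 0.12701237 0.00309825]
bowl 0.05359324314620082 pear 0.0816768847166316 cans [ 0.57062092 -0.26253706  0.05156331] [ 0.58162543 -0.36189968  0.05403613] blue 0.06639386559907609
```

View pics/crop0.png

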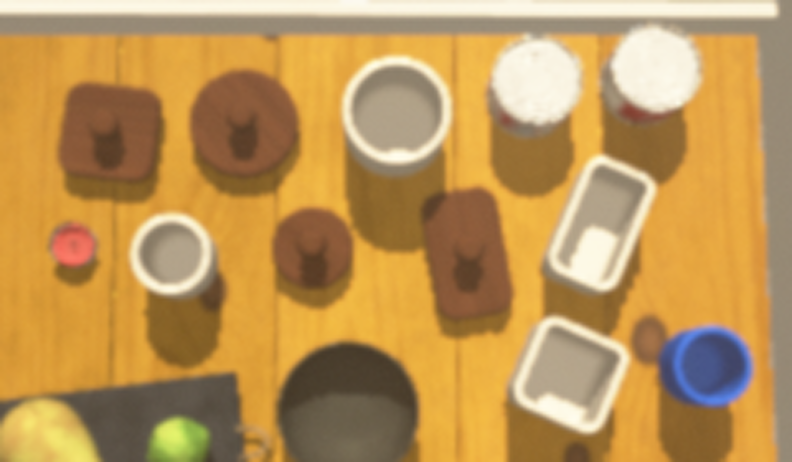

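The crop confirms it: the white round jar at (172,255), the blue one at (705,365) excluded, and all eight parts match their given sizes. I still need lid angles and clearance over the cabinet.

Run:
```python
from h import *
for n in('top','side'):
    d=np.load(n+'0.npz'); W=d['W']; hsv=cv2.cvtColor(d['im'],cv2.COLOR_BGR2HSV)
    for nm,c,r0 in [('sq',(.537,.0984),.064),('ob',(.4334,-.2042),.068)]:
        Q=W.reshape(-1,3); m=(abs(Q[:,2]-.0175)<.004)&(np.hypot(*(Q[:,:2]-c).T)<r0)
        m=m.reshape(400,640).astype(np.uint8); k,l,st,_=cv2.connectedComponentsWithStats(cv2.morphologyEx(m,cv2.MORPH_OPEN,np.ones((3,3))),connectivity=4)
        P=W[l==1+np.argmax(st[1:,4])]; print(n,nm,cv2.minAreaRect((P[:,:2]*1000).astype(np.float32)))
    for y0,y1 in((.2,.3),(.3,.4),(.4,.6)):
        q=W[(W[...,0]>.1)&(W[...,0]<.62)&(W[...,1]>y0)&(W[...,1]<y1)&(W[...,2]<.4)]; print(n,y0,q[np.nanargmax(q[:,2])] if len(q) else 0)
```

```text
top sq ((536.6102905273438, 97.94462585449219), (81.49726867675781, 81.28668975830078), 83.96676635742188)
top ob ((431.7765808105469, -205.93557739257812), (108.3302001953125, 65.78888702392578), 9.767617225646973)
top 0.2 [0.61838508 0.24994507 0.39970939]
top 0.3 [0.56019066 0.39734472 0.20808641]
top 0.4 [0.55794068 0.40183219 0.20773139]
side sq ((538.5205078125, 99.62136840820312), (81.97486877441406, 81.91374969482422), 83.50726318359375)
side ob ((434.61712646484375, -203.42514038085938), (109.69735717773438, 67.64608764648438), 9.04526138305664)
side 0.2 [0.61909503 0.25253949 0.39810452]
side 0.3 [0.38297515 0.31093329 0.17446416]
side 0.4 0
```

Call:
jog_arm --plan '[[[0,0,0.05],[0,0,0],0],[[0.02,-0.03,0.08],[0,0,0],0],[[0.02,-0.03,0.08],[0,0,0],0]]' --squeeze 25

```text
t: 0.48
position: [0.2043, 0.6196, 0.3057]
tcp_rot: [3.137, 0.001, 2.866]
wrist_force: [-0.5, -0.1, 0.9]
finger_gap: 0.999
finger_force: 0.0
```

```bash
python3 -c "
from h import *
s=telemetry.sense();print(s['joint_pos'],s['tcp_rot'],s['position'])"
```

```text
[-1.37533469  0.37684361  0.03659677  1.51719598 -0.01261871  1.24337213
 -0.04243688] [3.13709305e+00 1.30865073e-03 2.86565824e+00] [0.20428877 0.6196398  0.30565031]
```

Call:
jog_arm --plan '[[[0.034,-0.052,0],[0,0,0],0.2],[[0.067,-0.104,0],[0,0,0],0.4],[[0.1,-0.156,0],[0,0,0],0.4],[[0.134,-0.208,0],[0,0,0],0.4],[[0.168,-0.26,0],[0,0,0],0.4],[[0.2,-0.312,0],[0,0,0],0.4],[[0.235,-0.364,0],[0,0,0],0.4],[[0.269,-0.416,0],[0,0,0],0.4],[[0.303,-0.469,0],[0,0,0],0.4],[[0.3365,-0.5215,-0.02],[0,0,0],0.4],[[0.3365,-0.5215,-0.08],[0,0,0],0.4],[[0.3365,-0.5215,-0.14],[0,0,0],0.4]]'

```text
t: 1.98
position: [0.5378, 0.0982, 0.1604]
tcp_rot: [-3.141, 0.0, 2.868]
wrist_force: [-0.2, 1.7, 0.6]
finger_gap: 0.6
finger_force: 0.0
```

Call:
jog_arm --plan '[[[0,0,0],[0,0,0],0.4],[[0,0,0],[0,0,0],0.4],[[0,0,0],[0,0,0],0.4],[[0,0,0],[0,0,0],0.4]]'

```text
t: 2.48
position: [0.5388, 0.0993, 0.1645]
tcp_rot: [3.139, 0.003, 2.87]
wrist_force: [1.2, -0.5, 0.9]
finger_gap: 0.597
finger_force: 0.0
```

```bash
python3 -c "
from h import *
for n in ('top','side'):
  s,R,t,K=snap(n); im=s['image']; c=im[130:280,190:450] if n=='top' else im[140:390,220:560]
  cv2.imwrite('pics/%s1.png'%n,cv2.resize(c,None,fx=2.3,fy=2.3))
s=telemetry.sense();print(s['joint_pos'],s['tcp_rot'],s['position'])"
```

```text
[-0.60121432  0.34734887  0.37869489  1.94357036 -0.1648728   0.87825049
  1.16158612] [3.14020655e+00 1.49809618e-03 2.86999593e+00] [0.53827358 0.09906561 0.16380456]
```

View pics/side1.png

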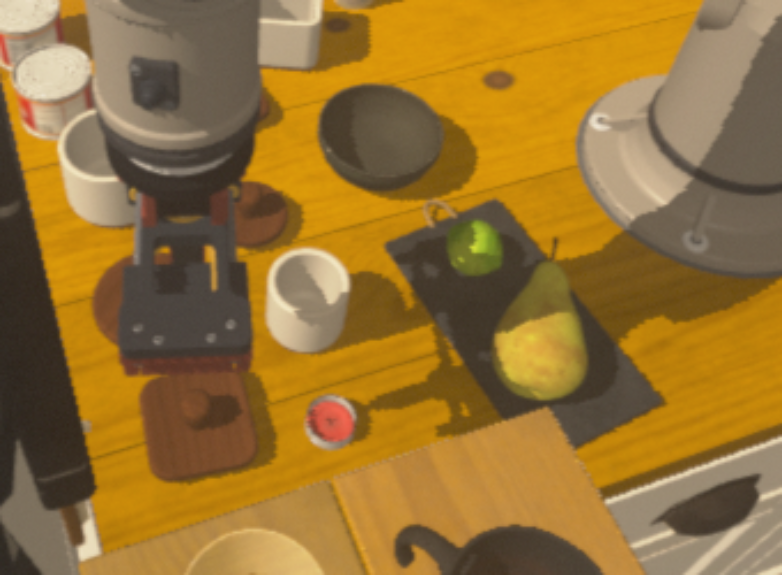

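The side view shows the gripper at crop (190,300), above and behind the square lid's knob at (195,405) as the oblique view would have it. The way is clear, so I'm descending.

Call:
jog_arm --plan '[[[0,0,-0.05],[0,0,0],0.4],[[0,0,-0.09],[0,0,0],0.4],[[0,0,-0.12],[0,0,0],0.4],[[0,0,-0.139],[0,0,0],0.4],[[0,0,-0.139],[0,0,0],0.4],[[0,0,-0.139],[0,0,0],0.6],[[0,0,-0.139],[0,0,0],0.8],[[0,0,-0.139],[0,0,0],1],[[0,0,-0.139],[0,0,0],1],[[0,0,-0.139],[0,0,0],1]]'

```text
t: 3.82
position: [0.5381, 0.0988, 0.0244]
tcp_rot: [3.141, 0.001, 2.87]
wrist_force: [-1.5, -0.7, 6.7]
finger_gap: 0.272
finger_force: 25.0
```

Call:
jog_arm --plan '[[[0,0,0.01],[0,0,0],1],[[0,0,0.04],[0,0,0],1],[[0,0,0.09],[0,0,0],1],[[0,0,0.127],[0,0,0],1],[[0,0,0.127],[0,0,0],1],[[0,0,0.127],[0,0,0],1]]'

```text
t: 4.58
position: [0.5369, 0.0988, 0.15]
tcp_rot: [-3.141, -0.001, 2.87]
wrist_force: [0.3, 0.4, -1.7]
finger_gap: 0.271
finger_force: 25.0
```

```bash
python3 -c "
from h import *
s,R,t,K=snap('side'); im=s['image']; c=im[140:390,220:560]
cv2.imwrite('pics/side2.png',cv2.resize(c,None,fx=2.3,fy=2.3))
s=telemetry.sense();print(s['tcp_rot'],s['position'],s['finger_gap']*88)"
```

```text
[-3.14042454e+00 -1.95307169e-03  2.86998175e+00] [0.53660912 0.09866109 0.14949022] 23.52301745547878
```

View pics/side2.png

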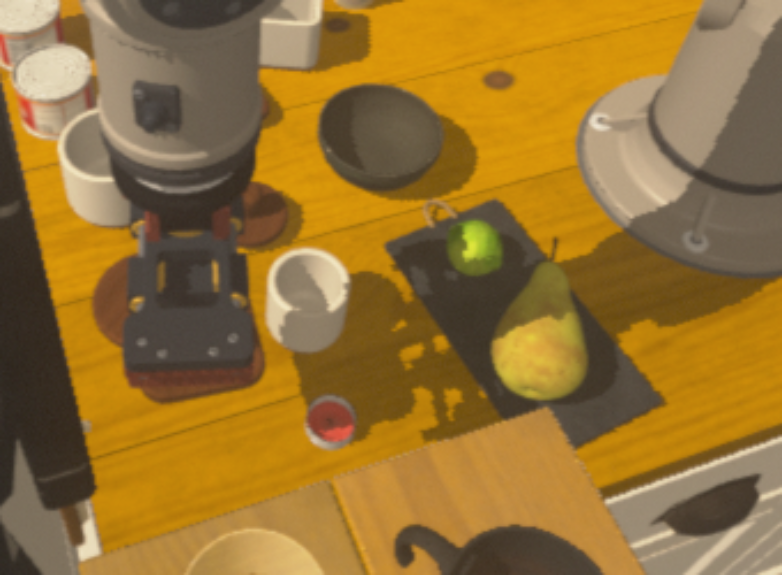

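Lid gripped (23.5 mm opening on the 24 mm knob, lid seen under the gripper at (205,385)). Carrying it to the square jar by a bowed path.

Call:
jog_arm --plan '[[[-0.005,-0.04,0],[0,0,0],1],[[-0.015,-0.09,0],[0,0,-3],1],[[-0.026,-0.14,0],[0,0,-6],1],[[-0.04,-0.195,0],[0,0,-9],1],[[-0.075,-0.235,0],[0,0,-12],1],[[-0.11,-0.273,0],[0,0,-15],1],[[-0.145,-0.31,0],[0,0,-17.9],1],[[-0.18,-0.348,0],[0,0,-17.9],1],[[-0.2,-0.372,0],[0,0,-17.9],1],[[-0.207,-0.38,0],[0,0,-17.9],1],[[-0.207,-0.38,0],[0,0,-17.9],1],[[-0.207,-0.38,0],[0,0,-17.9],1]]'

```text
t: 6.12
position: [0.3316, -0.2802, 0.1503]
tcp_rot: [-3.142, -0.001, 2.559]
wrist_force: [0.2, 0.4, -1.4]
finger_gap: 0.273
finger_force: 25.0
```

```bash
python3 -c "
from h import *
s,R,t,K=snap('side'); im=s['image']; c=im[80:230,210:470]
cv2.imwrite('pics/side3.png',cv2.resize(c,None,fx=3,fy=3))
s=telemetry.sense();print(s['tcp_rot'],s['position'],s['joint_pos'])"
```

```text
[ 3.14158775e+00 -4.96168448e-04  2.55966435e+00] [ 0.33159614 -0.28024695  0.15042137] [-0.00871784  0.19648798  0.64342554  2.21105894 -0.16727277  0.78013198
  1.7337855 ]
```

View pics/side3.png

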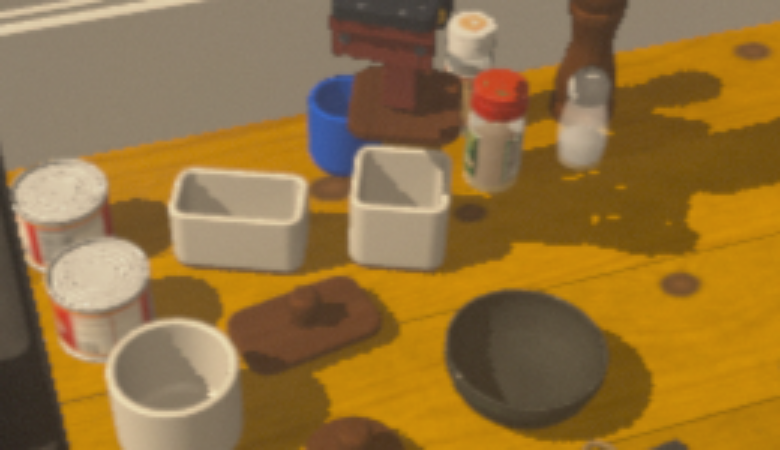

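Lid level over the square jar, edges parallel to it (lid at (408,105), jar mouth at (400,175)). Lowering gently.

Call:
jog_arm --plan '[[[0,0,-0.02],[0,0,0],1],[[0,0,-0.035],[0,0,0],1],[[0,0,-0.045],[0,0,0],1],[[0,0,-0.053],[0,0,0],1],[[0,0,-0.06],[0,0,0],1],[[0,0,-0.065],[0,0,0],1],[[0,0,-0.068],[0,0,0],1],[[0,0,-0.069],[0,0,0],1],[[0,0,-0.069],[0,0,0],1],[[0,0,-0.069],[0,0,0],1]]'

```text
t: 7.42
position: [0.3307, -0.2813, 0.0823]
tcp_rot: [3.141, 0.0, 2.557]
wrist_force: [-2.4, 2.3, 9.5]
finger_gap: 0.27
finger_force: 25.0
```

```bash
python3 -c "
from h import *
s,R,t,K=snap('side'); W=cloud(s,R,t,K); im=s['image']; c=im[80:180,280:420]
cv2.imwrite('pics/side4.png',cv2.resize(c,None,fx=4,fy=4))
Q=W.reshape(-1,3); P=Q[(np.hypot(*(Q[:,:2]-[.332,-.28]).T)<.065)&(abs(Q[:,2]-.076)<.008)]
print(np.percentile(P[:,2],[5,25,50,75,95]),cv2.minAreaRect((P[:,:2]*1000).astype(np.float32)))"
```

```text
[0.07113657 0.07476446 0.07562202 0.07638302 0.07763581] ((332.9914245605469, -277.7001037597656), (81.47610473632812, 82.58476257324219), 68.25640106201172)
```

View pics/side4.png

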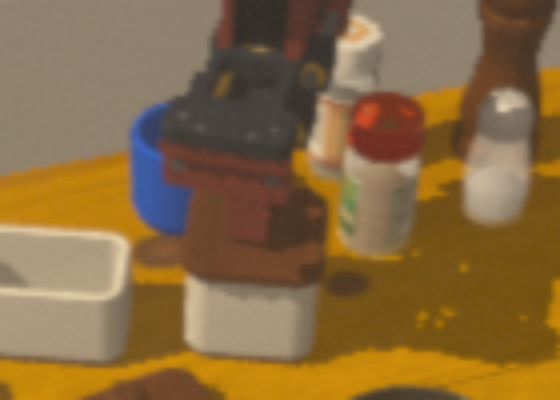

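The lid is seated: disc down on the rim with no gap at (255,283), top at about 77 mm, 9.5 N contact. Release it and go to the oblong lid.

Call:
jog_arm --plan '[[[0,0,0],[0,0,0],0.8],[[0,0,0],[0,0,0],0.6],[[0,0,0],[0,0,0],0.4],[[0,0,0],[0,0,0],0.4],[[0,0,0.02],[0,0,0],0.4],[[0,0,0.05],[0,0,0],0.4],[[0,0,0.078],[0,0,0],0.4],[[0.04,0.03,0.078],[0,0,0],0.4],[[0.08,0.06,0.078],[0,0,0],0.4],[[0.103,0.077,0.058],[0,0,0],0.4],[[0.103,0.077,0.018],[0,0,0],0.4],[[0.103,0.077,0.003],[0,0,0],0.4]]'

```text
t: 8.98
position: [0.4325, -0.2036, 0.0829]
tcp_rot: [-3.14, -0.003, 2.558]
wrist_force: [-0.5, 1.0, 0.1]
finger_gap: 0.599
finger_force: 0.0
```

Call:
jog_arm --plan '[[[0,0,-0.02],[0,0,0],0.4],[[0,0,-0.045],[0,0,0],0.4],[[0,0,-0.06],[0,0,0],0.4],[[0,0,-0.061],[0,0,0],0.4],[[0,0,-0.061],[0,0,0],0.6],[[0,0,-0.061],[0,0,0],0.8],[[0,0,-0.061],[0,0,0],1],[[0,0,-0.061],[0,0,0],1],[[0,0,-0.061],[0,0,0],1],[[0,0,-0.05],[0,0,0],1],[[0,0,0],[0,0,0],1],[[0,0,0.05],[0,0,0],1]]'

```text
t: 10.48
position: [0.4331, -0.2041, 0.136]
tcp_rot: [-3.141, -0.001, 2.557]
wrist_force: [1.3, 1.1, 0.3]
finger_gap: 0.271
finger_force: 25.0
```

```bash
python3 -c "
from h import *
s,R,t,K=snap('side'); W=cloud(s,R,t,K); im=s['image']; c=im[80:230,210:450]
cv2.imwrite('pics/side5.png',cv2.resize(c,None,fx=3,fy=3))
Q=W.reshape(-1,3); P=Q[(np.hypot(*(Q[:,:2]-[.332,-.28]).T)<.06)&(abs(Q[:,2]-.076)<.005)]
print(np.percentile(P[:,2],[5,50,95]),cv2.minAreaRect((P[:,:2]*1000).astype(np.float32)))
P=Q[(np.hypot(*(Q[:,:2]-[.332,-.28]).T)<.03)&(abs(Q[:,2]-.105)<.005)]
print('knob',cv2.minAreaRect((P[:,:2]*1000).astype(np.float32)))"
```

```text
[0.07339646 0.0757644  0.07784176] ((332.40838623046875, -278.82220458984375), (84.50570678710938, 81.34564971923828), 64.8369369506836)
knob ((333.0011291503906, -279.2555236816406), (19.456851959228516, 23.202795028686523), 21.602245330810547)
```

View pics/side5.png

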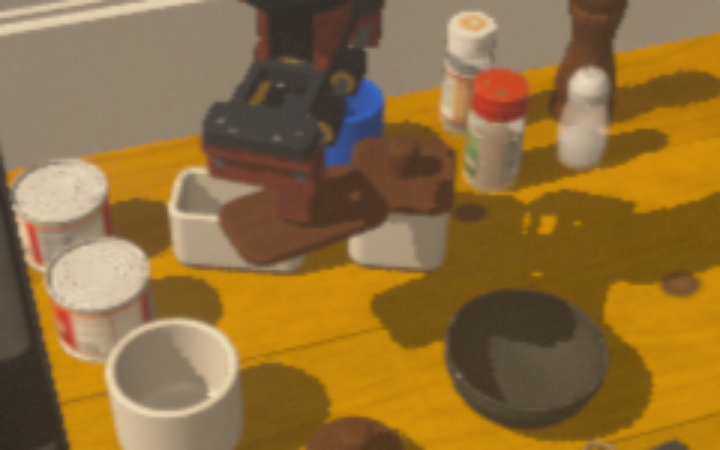

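The square lid lies flat on its jar at (405,180), and the oblong lid is gripped at (305,205). On to the oblong jar.

Call:
jog_arm --plan '[[[0,0,0.02],[0,0,-8],1],[[0.005,-0.02,0.02],[0,0,-16],1],[[0.01,-0.05,0.02],[0,0,-24],1],[[0.015,-0.08,0.02],[0,0,-32.7],1],[[0.02,-0.107,0.01],[0,0,-32.7],1],[[0.02,-0.107,-0.015],[0,0,-32.7],1],[[0.02,-0.107,-0.035],[0,0,-32.7],1],[[0.02,-0.107,-0.047],[0,0,-32.7],1],[[0.02,-0.107,-0.055],[0,0,-32.7],1],[[0.02,-0.107,-0.06],[0,0,-32.7],1],[[0.02,-0.107,-0.063],[0,0,-32.7],1],[[0.02,-0.107,-0.063],[0,0,-32.7],1]]'

```text
t: 12.02
position: [0.4539, -0.3114, 0.0722]
tcp_rot: [3.141, 0.0, 1.987]
wrist_force: [-1.2, 0.9, 2.7]
finger_gap: 0.273
finger_force: 25.0
```

```bash
python3 -c "
from h import *
s,R,t,K=snap('side'); W=cloud(s,R,t,K); im=s['image']; c=im[80:200,230:390]
cv2.imwrite('pics/side6.png',cv2.resize(c,None,fx=4,fy=4))
Q=W.reshape(-1,3); P=Q[(np.hypot(*(Q[:,:2]-[.455,-.31]).T)<.065)&(abs(Q[:,2]-.066)<.006)]
print(np.percentile(P[:,2],[5,25,50,75,95]),cv2.minAreaRect((P[:,:2]*1000).astype(np.float32)))"
```

```text
[0.06199803 0.06475019 0.06576884 0.06661238 0.06790169] ((456.8956604003906, -308.1713562011719), (68.64875793457031, 109.86799621582031), 67.6685562133789)
```

View pics/side6.png

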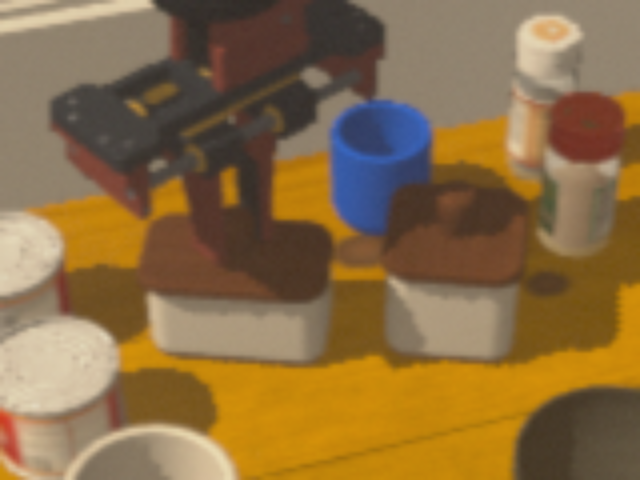

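The oblong lid is seated with its disc flat on the jar at (235,290), top at 66–67 mm. On to the small round lid.

Call:
jog_arm --plan '[[[0,0,0],[0,0,0],0.8],[[0,0,0],[0,0,0],0.6],[[0,0,0],[0,0,0],0.4],[[0,0,0],[0,0,0],0.4],[[0,0,0.02],[0,0,0],0.4],[[0,0,0.06],[0,0,0],0.4],[[-0.002,0.03,0.085],[0,0,8],0.4],[[-0.005,0.085,0.085],[0,0,17],0.4],[[-0.01,0.14,0.085],[0,0,26],0.4],[[-0.013,0.195,0.085],[0,0,35],0.4],[[-0.0155,0.238,0.06],[0,0,42],0.4],[[-0.0155,0.238,0.02],[0,0,50],0.4]]'

```text
t: 13.58
position: [0.4402, -0.0695, 0.093]
tcp_rot: [3.138, 0.004, 2.87]
wrist_force: [0.8, 0.4, 0.6]
finger_gap: 0.6
finger_force: 0.0
```

Call:
jog_arm --plan '[[[0,0,-0.03],[0,0,0],0.4],[[0,0,-0.055],[0,0,0],0.4],[[0,0,-0.068],[0,0,0],0.4],[[0,0,-0.068],[0,0,0],0.4],[[0,0,-0.068],[0,0,0],0.6],[[0,0,-0.068],[0,0,0],0.8],[[0,0,-0.068],[0,0,0],1],[[0,0,-0.068],[0,0,0],1],[[0,0,-0.068],[0,0,0],1],[[0,0,-0.055],[0,0,0],1],[[0,0,-0.01],[0,0,0],1],[[0,0,0.048],[0,0,0],1]]'

```text
t: 15.08
position: [0.4371, -0.0734, 0.1407]
tcp_rot: [-3.14, -0.003, 2.859]
wrist_force: [1.7, 0.3, -1.0]
finger_gap: 0.267
finger_force: 25.0
```

```bash
python3 -c "
from h import *
s,R,t,K=snap('side'); W=cloud(s,R,t,K); im=s['image']; c=im[90:330,210:470]
cv2.imwrite('pics/side7.png',cv2.resize(c,None,fx=2.5,fy=2.5))
Q=W.reshape(-1,3); P=Q[(np.hypot(*(Q[:,:2]-[.455,-.31]).T)<.03)&(abs(Q[:,2]-.095)<.005)]
print('knob',cv2.minAreaRect((P[:,:2]*1000).astype(np.float32)))
print(telemetry.sense()['position'])"
```

```text
knob ((457.0732116699219, -307.96380615234375), (21.701740264892578, 20.493961334228516), 24.271543502807617)
[ 0.44106743 -0.07451479  0.14723431]
```

View pics/side7.png

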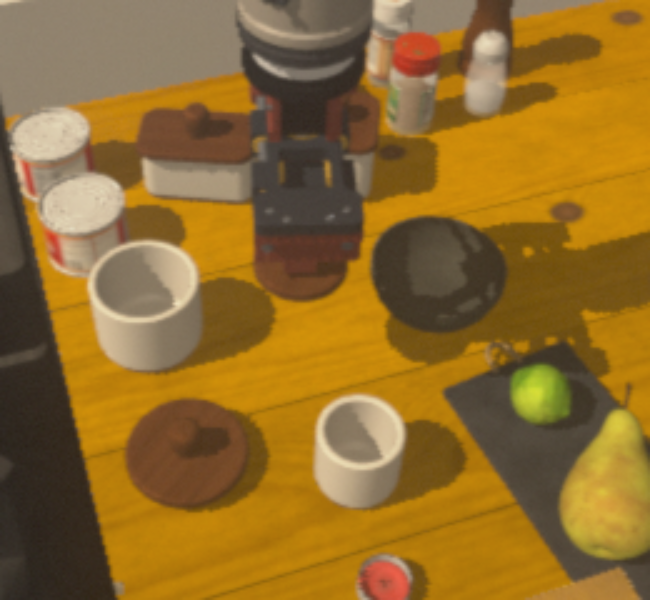

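The small lid is gripped at (300,275) and level. Carry it to the white round jar at (360,440).

Call:
jog_arm --plan '[[[0,0,0.01],[0,0,0],1],[[-0.002,0.03,0.01],[0,0,0],1],[[-0.005,0.065,0.01],[0,0,0],1],[[-0.009,0.095,0.01],[0,0,0],1],[[-0.011,0.111,0],[0,0,0],1],[[-0.011,0.111,-0.01],[0,0,0],1],[[-0.011,0.111,-0.02],[0,0,0],1],[[-0.011,0.111,-0.035],[0,0,0],1],[[-0.011,0.111,-0.047],[0,0,0],1],[[-0.011,0.111,-0.056],[0,0,0],1],[[-0.011,0.111,-0.062],[0,0,0],1],[[-0.011,0.111,-0.062],[0,0,0],1]]'

```text
t: 16.62
position: [0.4275, 0.0375, 0.0776]
tcp_rot: [3.142, 0.0, 2.859]
wrist_force: [-0.8, 0.3, -0.3]
finger_gap: 0.272
finger_force: 25.0
```

```bash
python3 -c "
from h import *
s,R,t,K=snap('side'); W=cloud(s,R,t,K); im=s['image']; c=im[190:350,250:430]
cv2.imwrite('pics/side8.png',cv2.resize(c,None,fx=3.3,fy=3.3))
Q=W.reshape(-1,3); P=Q[(np.hypot(*(Q[:,:2]-[.428,.038]).T)<.05)&(abs(Q[:,2]-.072)<.006)]
print(np.percentile(P[:,2],[5,25,50,75,95]),cv2.minAreaRect((P[:,:2]*1000).astype(np.float32)))"
```

```text
[0.06703047 0.06988125 0.07116796 0.0722695  0.07358134] ((445.30133056640625, 47.148155212402344), (32.47346496582031, 68.14270782470703), 23.868715286254883)
```

View pics/side8.png

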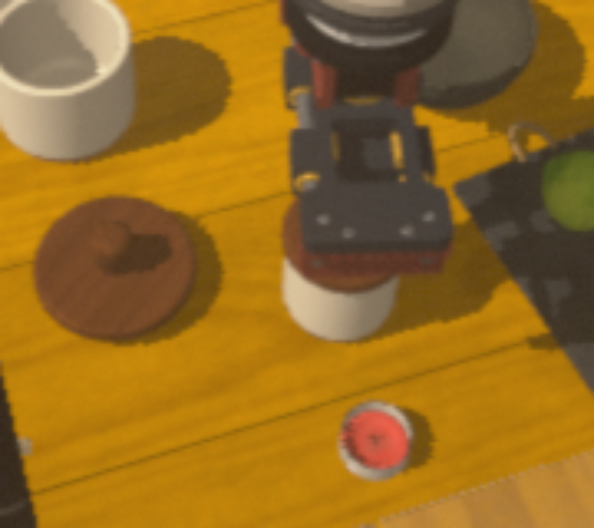

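The small lid is in its jar, disc about at the rim at (345,280). I'll press 1.5 mm lower for contact, release, and go to the big round lid.

Call:
jog_arm --plan '[[[0,0,-0.0015],[0,0,0],1],[[0,0,-0.0015],[0,0,0],0.8],[[0,0,-0.0015],[0,0,0],0.6],[[0,0,-0.0015],[0,0,0],0.4],[[0,0,-0.0015],[0,0,0],0.4],[[0,0,0.02],[0,0,0],0.4],[[0,0,0.06],[0,0,0],0.4],[[0.02,-0.01,0.075],[0,0,0],0.4],[[0.065,-0.03,0.075],[0,0,0],0.4],[[0.105,-0.047,0.07],[0,0,0],0.4],[[0.118,-0.0525,0.045],[0,0,0],0.4],[[0.118,-0.0525,0.015],[0,0,0],0.4]]'

```text
t: 18.18
position: [0.5468, -0.0154, 0.092]
tcp_rot: [-3.142, 0.002, 2.859]
wrist_force: [-0.9, 0.3, -0.4]
finger_gap: 0.605
finger_force: 0.0
```

Call:
jog_arm --plan '[[[0,0,-0.03],[0,0,0],0.4],[[0,0,-0.055],[0,0,0],0.4],[[0,0,-0.069],[0,0,0],0.4],[[0,0,-0.069],[0,0,0],0.4],[[0,0,-0.069],[0,0,0],0.6],[[0,0,-0.069],[0,0,0],0.8],[[0,0,-0.069],[0,0,0],1],[[0,0,-0.069],[0,0,0],1],[[0,0,-0.069],[0,0,0],1],[[0,0,-0.055],[0,0,0],1],[[0,0,0],[0,0,0],1],[[0,0,0.05],[0,0,0],1]]'

```text
t: 19.68
position: [0.5448, -0.0149, 0.1445]
tcp_rot: [-3.141, -0.0, 2.859]
wrist_force: [1.7, 0.7, -1.3]
finger_gap: 0.273
finger_force: 25.0
```

```bash
python3 -c "
from h import *
s,R,t,K=snap('side'); W=cloud(s,R,t,K); im=s['image']; c=im[160:350,210:430]
cv2.imwrite('pics/side9.png',cv2.resize(c,None,fx=3,fy=3))
Q=W.reshape(-1,3); P=Q[(np.hypot(*(Q[:,:2]-[.428,.038]).T)<.03)&(abs(Q[:,2]-.101)<.005)]
print('knob',cv2.minAreaRect((P[:,:2]*1000).astype(np.float32)),np.median(P[:,2]))
print(telemetry.sense()['position'])"
```

```text
knob ((429.34124755859375, 39.89140319824219), (19.925111770629883, 22.875572204589844), 72.46504211425781) 0.09899149336935054
[ 0.54854992 -0.01542619  0.15056923]
```

View pics/side9.png

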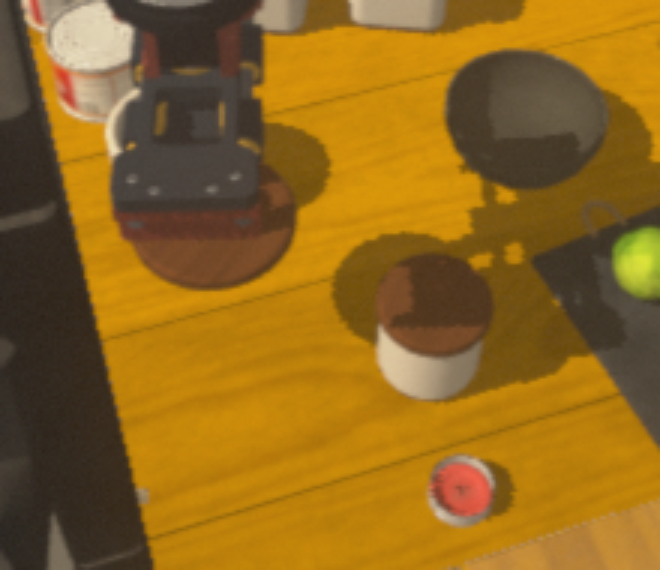

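The small lid sits flat at (433,305), and the big lid is gripped at (215,240). On to the big jar.

Call:
jog_arm --plan '[[[0,0,0.01],[0,0,0],1],[[0,-0.03,0.015],[0,0,0],1],[[0,-0.07,0.015],[0,0,0],1],[[-0.001,-0.105,0.015],[0,0,0],1],[[-0.0015,-0.129,0.005],[0,0,0],1],[[-0.0015,-0.129,-0.005],[0,0,0],1],[[-0.0015,-0.129,-0.018],[0,0,0],1],[[-0.0015,-0.129,-0.032],[0,0,0],1],[[-0.0015,-0.129,-0.043],[0,0,0],1],[[-0.0015,-0.129,-0.052],[0,0,0],1],[[-0.0015,-0.129,-0.058],[0,0,0],1],[[-0.0015,-0.129,-0.058],[0,0,0],1]]'

```text
t: 21.22
position: [0.5442, -0.1436, 0.0854]
tcp_rot: [3.141, 0.0, 2.859]
wrist_force: [-2.7, 1.9, 6.6]
finger_gap: 0.273
finger_force: 25.0
```

Call:
jog_arm --plan '[[[0,0,0],[0,0,0],0.8],[[0,0,0],[0,0,0],0.6],[[0,0,0],[0,0,0],0.4],[[0,0,0],[0,0,0],0.4],[[0,0,0.02],[0,0,0],0.4],[[0,0,0.06],[0,0,0],0.4],[[0,0,0.12],[0,0,0],0.4],[[-0.02,0.05,0.15],[0,0,0],0.4],[[-0.04,0.1,0.17],[0,0,0],0.4],[[-0.06,0.16,0.19],[0,0,0],0.4],[[-0.08,0.22,0.19],[0,0,0],0.4],[[-0.08,0.22,0.19],[0,0,0],0.4]]'

```text
t: 22.72
position: [0.4624, 0.0808, 0.2749]
tcp_rot: [3.14, -0.0, 2.867]
wrist_force: [-0.8, -1.1, 0.3]
finger_gap: 0.603
finger_force: 0.0
```

Run:
```python
from h import *
s,R,t,K=snap('side'); W=cloud(s,R,t,K); cv2.imwrite('pics/side10.png',s['image'])
Q=W.reshape(-1,3)
for nm,c,h in [('big',(.5452,-.1426),.072),('small',(.4284,.0387),.064),('sq',(.332,-.2803),.068),('ob',(.4549,-.3103),.058)]:
    r=np.hypot(*(Q[:,:2]-c).T); P=Q[(r<.03)&(abs(Q[:,2]-h-.036)<.005)]
    D=Q[(r<.065)&(abs(Q[:,2]-h-.008)<.005)]; A=np.c_[D[:,:2],np.ones(len(D))]; f=np.linalg.lstsq(A,D[:,2],rcond=None)[0] if len(D)>9 else 0
    print(nm,len(P),len(D),np.round((P[:,:2].min(0)+P[:,:2].max(0))/2-c,4) if len(P) else '',np.median(D[:,2])-h,f)
```

```text
big 89 1209 [-0.0005  0.0017] 0.007757432767300704 [ 0.00010036 -0.00775048  0.07859998]
small 117 851 [-0.0001  0.0012] 0.0075996473770494205 [-0.0018513  -0.00782528  0.07273367]
sq 0 3  0.0065880297886699996 0
ob 59 817 [0.0012 0.002 ] 0.007710394388540896 [-0.00495236 -0.01211287  0.06419342]
```

View pics/side10.png

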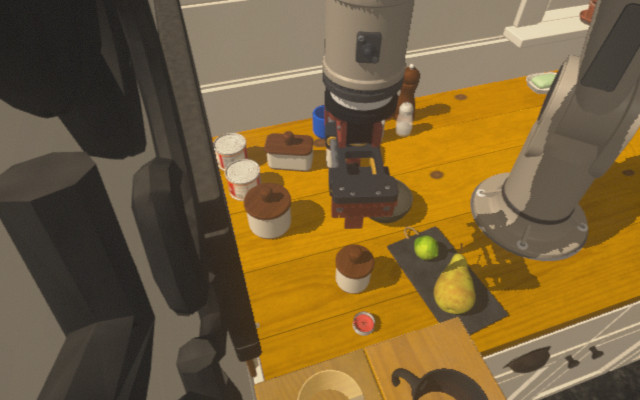

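Lids are on the big jar (268,205), the small jar (354,268) and the oblong jar (290,148), centred within 2 mm and level. The arm hides the square one, which I checked after release. The gripper is clear and the tea light at (364,323) hasn't moved.

```bash
python3 -c "
from plant import job
print(job.close_job())"
```

```text
the job is handed in; nothing more can be done
None
```

All four lids are on their own jars, knob up. After release, the cameras showed the big, small and oblong lids centred within about 2.5 mm and flat, and the square lid within about 2 mm. The tea light was left alone, and the job is handed in at about 23 s of the 112 s allowed (no verdict was returned).

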